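# Press-test two clamped leaf springs

### The arm

A 6-joint arm with a two-finger parallel gripper is mounted at the origin on the work surface. World frame = base frame: x ahead of the robot, y to its left, z up, the work surface at z = 0. Lengths are in m, angles in rad, forces in N, time in s.
With the tool pointing down it reaches from about 0.25 to 0.725 m from the base axis. Payload 4 kg.
Tool frame: the origin (TCP) lies at the very end of the fingers, on their centre line; the grasp point (between the pads) lies 19 mm behind it (manip.pinch_z is the distance from the TCP to the grasp point, in m); z points along the fingers, y is the line along which they close (so a half turn about z gives the same grasp; the last joint's range is limited). The gripper opens to 85 mm and grips with 20 to 120 N. Pads are 22 mm wide; open, the fingers measure 114 mm over their backs; the gripper's body (76 mm by 85 mm) begins 54 mm behind the grasp point. The pads swing forward as they close: fully open they stand 13 mm farther back than shut.
Start: joints at [1.322, 0.241, 0.005, 1.335, 0, 1.571], TCP at [0.123, 0.485, 0.231] pointing down, gripper open.
Joint ranges: [-2.72, 2.72], [-1.05, 1.87], [-1.09, 1.28], [-1.99, 2.15], [-1.42, 1.44], [-3.14, 3.14]. Speed limits (rad/s): [2.79, 2.79, 3.14, 3.14, 3.14, 3.14].

### API

Orientations are given as a rotation vector (axis times angle).
In Python, from cell import readout, vision, job_done, spotter, manip gives the robot as it stands.
- The arm moves only by the shell command python3 -m inch 'ROWS' [OPENING] [FORCE]. ROWS is JSON, a list of rows, each an object of numbers: "tx", "ty", "tz": the shift along the tool's x, y, z each as a share of 200 mm, from -1 to 1; "ax", "ay", "az": the turn, a rotation vector about the tool's x, y, z each as a share of 360 degrees, from -1 to 1. In form: [{"tx": .., "ty": .., "tz": .., "ax": .., "ay": .., "az": ..}, ...]. A call has 1 to 5 rows; each row is the pose to reach, as a shift and turn from the pose commanded when the call began, along the tool's axes at that moment, turning the shorter way round; what a row does not reach only later rows make up. A row lasts 1/8 s, in which the tool goes at most 62.5 mm and 10.7 degrees, less where a joint would pass 70% of its speed; a pose out of reach is approached as far as the arm can. A call with a number of a shift or a turn outside -1 to 1 is refused whole. A call with a gripper value outside its range is refused whole. OPENING is the closure, from 0 (fully open) to 1 (shut), set as the call begins (- or left out, the last holds). The fingers move at their own pace and stop on an object; FORCE is the grip in N (left out, the last holds). Time passes only in rows, so rows that repeat a pose let the fingers close. It gives the time, the measured TCP pose, the force, the opening and the grip force at its end, in the units of the state.
- readout.get_state(): the state, without advancing time (a new reading comes with each control period).
- vision.get_image(name): name is "side" or "top" or "wrist"; returns the picture (400x640x3 uint8, blue, green, red); there is no depth.
- vision.camera_info(name): a dict with "mtx" (3x3 intrinsics, pixels), "R" (3x3) and "t" (3): a world point X has camera coordinates R X + t. Camera axes: x right, y down, z forward; pixel columns grow to the right and rows downward; lengths in m; the calibration is good to about 2 mm. A picture is of the moment at which its call begins: read the wrist's pose just before it. camera_info takes no time and is no camera call; for the wrist camera it gives the pose at the moment of the call.
- job_done(): hands the job in; it is judged then, once.
Trained networks look in the newest picture that a camera, given by its name, has taken for a name from the list of things; names that differ only in an ending like _2 or _b are one class to them, and where a whole thing is asked for, a point or a joint stands for the part that bears it (a point fixed in the world has none). Each returns a list of dicts, best first, with "confidence" (0 to 1); they miss things now and then, are a little off and sometimes report something else, mostly with a low value. They report only what shows in the picture. A call takes as long as a camera call. They do not tell look-alikes from the thing itself.
- spotter.spot_in(camera, target): "at" ([x, y, z] in m, in world coordinates, good to about 4 mm: the middle of the surface that is visible of it).
- spotter.masks_of(camera, target): "pixels" (400x640 bool, what is visible of it).
- spotter.place_of(camera, target): "at" ([x, y, z] in m, in world coordinates, good to about 4 mm: a listed point, or the origin of a listed thing).
The state is a dict: "t": time; "qpos": joint angles; "qd": joint speeds; "effort": joint torques, N m; "tcp_pos": TCP position; "tcp_rot": TCP orientation; "ft_force": force on the tool from outside, world axes, zero at the start; "moment": the same for the moment, N m; "opening": finger opening in m; "gripper_force": force on a finger pad.
Only numpy, scipy, OpenCV 4.12 (cv2) and the standard library are available. Lean on these libraries where they do the work, as an engineer would, in place of code of your own. Each camera call takes 0.05 s, during which the arm holds its last target. There are 200 camera calls.

### The job

Compare the stiffness of the red-tipped and the blue-tipped leaf springs clamped on the bench: press the red tip down to its stop, hold it there for about a second and let it spring back up, then do the same with the blue tip. Leave the yellow-tipped spring and the paint tin alone.

Things in the scene. Friction and masses are not known exactly. Their poses are not given: they have to be found in the camera images.
- red_tip (a point): Top centre of the red pad (29 mm round, 8 thick) on the free end of a pale metal leaf 30 mm wide, clamped by its other end in a green block. x: along the leaf, outward; z: up at rest. Pad top 83 mm above the table at rest; pressed down 18 mm (to 65 mm, tilted 13 deg) the leaf meets a brass domed stop. Springs back when let go. About 5 N holds it at the stop.
- blue_tip (a point): Same point on the blue-tipped spring; same sizes and heights as the red one, but about 10 N holds it at the stop. All three springs: leaf hinges 82 mm behind the pad's centre; green clamp 50 x 50 mm, its centre 120 mm behind the pad's, bolt heads 93 mm above the table; steel base 190 x 64 x 12 mm, fixed to the table.
- yellow_tip (a point): Same point on the yellow-tipped spring; same sizes and heights as the red one, about 7 N at the stop. A bystander, not to be pressed.
- tin: Loose closed paint tin, pale with a green band, diameter 80 mm, 100 mm high, 0.3 to 0.65 kg, standing to the robot's left of the springs; origin at the centre of its underside. A bystander.
Mind the look-alikes: they are no part of the job. What is shaped like the part that bears blue_tip but brown or pink is not meant. What is shaped like the part that bears red_tip but orange is not meant.

How it is judged:
By the outcome, as a careful person would: the job done as asked, in the order asked, and still so for the second after the job is handed in, with the robot touching nothing.
It also fails if it takes over 42 s, if anything falls off the work surface, if the arm or the gripper's body presses on something with over 40 N, if the wrist force passes 120 N, or if a joint passes its speed limit or range.

## Working session

There is one attempt and no reset: what is moved stays moved. The work goes in short steps, Python scripts to look and compute and a shell command to move; the robot and the scene stay as the last step left them, time stands still between calls to the robot, and variables do not carry over. Pictures are saved under pics/ and viewed, at most 10 in all, crops included, and the job is handed in when it is done.

```bash
mkdir -p pics; python3 - <<'E'
from cell import readout, vision, spotter
import cv2
s=readout.get_state();print(s['t'],s['tcp_pos'],s['tcp_rot'],s['ft_force'],s['opening'])
for c in ['top','side']:
    im=vision.get_image(c);cv2.imwrite(f'pics/{c}1.png',im)
    for n in ['red_tip','blue_tip','yellow_tip','tin']:
        for d in spotter.place_of(c,n): print(c,n,[round(float(v),3) for v in d['at']],round(d['confidence'],2))
E
```

```text
0.0 [0.12296606 0.48402119 0.23043632] [-0.38972026 -3.11711522  0.00314948] [ 0.31759187  0.57828553 -0.00458464] 0.08563551530892594
top red_tip [0.588, -0.399, 0.084] 0.93
top red_tip [0.581, -0.012, 0.079] 0.91
top blue_tip [0.444, 0.45, 0.083] 0.96
top blue_tip [0.367, -0.164, 0.085] 0.65
top blue_tip [0.541, 0.228, 0.085] 0.64
top yellow_tip [0.608, -0.196, 0.082] 0.58
top tin [0.589, 0.427, 0.001] 0.97
side red_tip [0.595, -0.396, 0.085] 0.72
side blue_tip [0.441, 0.45, 0.083] 0.71
side blue_tip [0.363, -0.164, 0.083] 0.56
side blue_tip [0.54, 0.227, 0.086] 0.5
side tin [0.58, 0.427, 0.001] 0.74
```

View pics/top1.png

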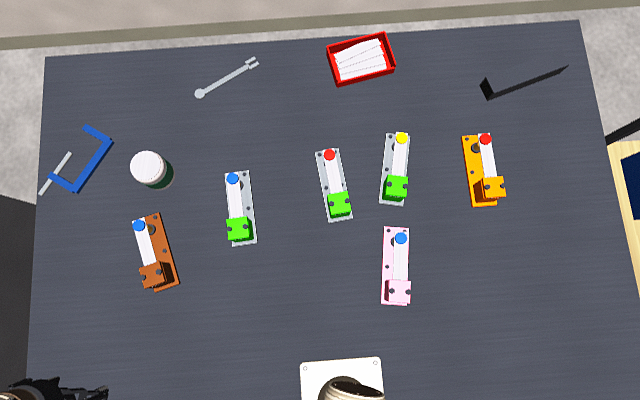

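View pics/side1.png

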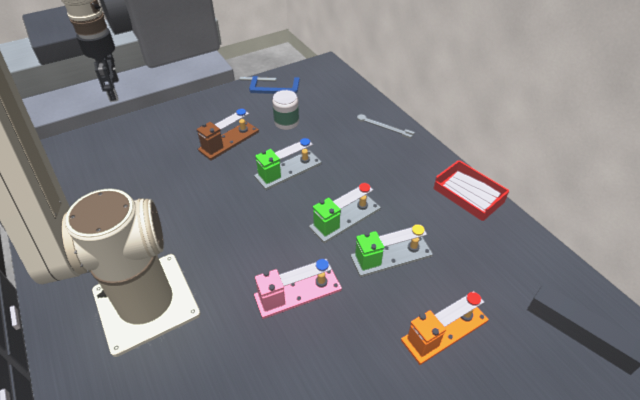

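Top view: the wanted springs, with green clamps, are red at pixel (329,155) and blue at (232,178). Brown, pink and orange are look-alikes. The yellow spring at (401,138) and the tin at (148,168) stay clear.

```bash
cat > h.py <<'E'
from cell import readout, vision, spotter
import cv2, numpy as np
from scipy.spatial.transform import Rotation as Ro
def ray(c,uv,z):
    i=vision.camera_info(c);R=np.array(i['R']);t=np.array(i['t'])
    o=-R.T@t; d=R.T@np.linalg.solve(np.array(i['mtx']),[*uv,1]); return o+d*(z-o[2])/d[2]
def togo(p):
    s=readout.get_state();R=Ro.from_rotvec(s['tcp_rot'])
    d=R.inv().apply(np.array(p)-s['tcp_pos']); return np.round(d/.2,3),np.round(s['tcp_pos'],4),np.round(s['ft_force'],1)
E
python3 - <<'E'
from h import *
for c in ['top','side']:
    im=cv2.imread(f'pics/{c}1.png').astype(int);b,g,r=im[...,0],im[...,1],im[...,2]
    for n,m in [('red',(r>170)&(g<90)&(b<90)),('blue',(b>150)&(r<90)&(g<170)&(b-g>60)),('green',(g>180)&(r<90)&(b<90))]:
        k,l,st,ce=cv2.connectedComponentsWithStats(m.astype('uint8'))
        for i in range(1,k):
            if st[i,4]>40: print(c,n,st[i],ce[i].round(1),ray(c,ce[i],.092 if n=='green' else .081).round(4))
i=vision.camera_info('top');print(-np.array(i['R']).T@i['t'])
print(togo([.581,-.012,.12]),Ro.from_rotvec(readout.get_state()['tcp_rot']).as_matrix().round(3))
E
```

```text
top red [326  31  70  53 531] [360.7  55.6] [ 0.8357 -0.1151  0.081 ]
top red [480 133  12  11  99] [485.4 138.2] [ 0.5915 -0.3995  0.081 ]
top red [324 149  11  11  97] [328.9 154.2] [ 0.5799 -0.0132  0.081 ]
top blue [ 47 124  65  69 828] [ 84.4 161.4] [0.607  0.5807 0.081 ]
top blue [226 172  12  12 101] [231.9 177.8] [0.5386 0.2246 0.081 ]
top blue [132 219  13  12 109] [138.1 225. ] [0.441  0.4489 0.081 ]
top blue [395 233  12  11 104] [400.4 237.8] [ 0.3639 -0.164   0.081 ]
side red [437 161  72  50 163] [479.6 182.5] [ 0.845  -0.1539  0.081 ]
side red [436 173  23  24  54] [445.6 183.7] [ 0.7669 -0.1123  0.081 ]
side red [360 183  10   8  67] [364.2 186.7] [ 0.5812 -0.0143  0.081 ]
side red [467 292  14  12 125] [473.5 297.7] [ 0.592  -0.3993  0.081 ]
side blue [250  76  49  15 213] [272.1  85.6] [0.5866 0.5239 0.081 ]
side blue [236 109  10   6  44] [240.7 111.2] [0.4421 0.4476 0.081 ]
side blue [300 138  10   7  56] [304.6 141. ] [0.5396 0.2236 0.081 ]
side blue [317 259  11  11 103] [321.8 264.2] [ 0.3652 -0.1656  0.081 ]
[0.27286397 0.02686317 1.08517432]
(array([-2.83 , -1.843,  0.556]), array([0.1231, 0.4846, 0.2313]), array([1.2, 0.1, 0.4])) [[-0.969  0.246 -0.   ]
 [ 0.246  0.969 -0.   ]
 [ 0.    -0.    -1.   ]]
```

```bash
python3 -m inch '[{"tx":-0.24,"ty":-0.15},{"tx":-0.48,"ty":-0.31},{"tx":-0.72,"ty":-0.46},{"tx":-0.95,"ty":-0.61},{"tx":-0.95,"ty":-0.61}]' 1 40
python3 -m inch '[{"tx":-0.24,"ty":-0.15},{"tx":-0.48,"ty":-0.31},{"tx":-0.72,"ty":-0.46},{"tx":-0.95,"ty":-0.61},{"tx":-0.95,"ty":-0.61}]'
python3 -m inch '[{"tx":-0.24,"ty":-0.15},{"tx":-0.48,"ty":-0.31},{"tx":-0.72,"ty":-0.46},{"tx":-0.93,"ty":-0.61},{"tx":-0.93,"ty":-0.61}]'
python3 -c "
from h import *
print(togo([.583,-.0135,.1]),readout.get_state()['opening'])
cv2.imwrite('pics/w1.png',vision.get_image('wrist'))"
```

```text
(array([-2.842, -1.848,  0.656]), array([0.1231, 0.4846, 0.2313]), array([1.2, 0.1, 0.4])) 0.08549034574049305$[0]: bad value
$[0]: bad value
$[0]: bad value
```

View pics/w1.png

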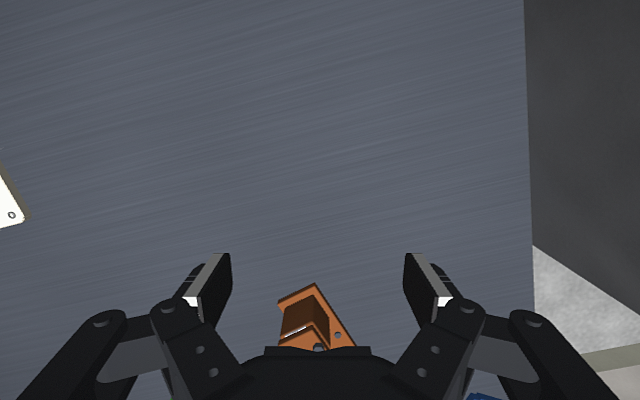

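The arm has not moved: the rows were refused, so every row needs all six keys. The wrist picture still shows the brown look-alike at (320,320).

```bash
python3 -m inch '[{"tx":-0.24,"ty":-0.15,"tz":0,"ax":0,"ay":0,"az":0},{"tx":-0.48,"ty":-0.31,"tz":0,"ax":0,"ay":0,"az":0},{"tx":-0.72,"ty":-0.46,"tz":0,"ax":0,"ay":0,"az":0},{"tx":-0.95,"ty":-0.61,"tz":0,"ax":0,"ay":0,"az":0}]' 1 40
python3 -m inch '[{"tx":-0.24,"ty":-0.15,"tz":0,"ax":0,"ay":0,"az":0},{"tx":-0.48,"ty":-0.31,"tz":0,"ax":0,"ay":0,"az":0},{"tx":-0.72,"ty":-0.46,"tz":0,"ax":0,"ay":0,"az":0},{"tx":-0.95,"ty":-0.61,"tz":0,"ax":0,"ay":0,"az":0}]'
python3 -m inch '[{"tx":-0.24,"ty":-0.15,"tz":0,"ax":0,"ay":0,"az":0},{"tx":-0.48,"ty":-0.31,"tz":0,"ax":0,"ay":0,"az":0},{"tx":-0.72,"ty":-0.46,"tz":0,"ax":0,"ay":0,"az":0},{"tx":-0.93,"ty":-0.61,"tz":0,"ax":0,"ay":0,"az":0},{"tx":-0.93,"ty":-0.61,"tz":0,"ax":0,"ay":0,"az":0}]'
python3 -c "
from h import *
print(togo([.583,-.0135,.1]),readout.get_state()['opening'])
cv2.imwrite('pics/w2.png',vision.get_image('wrist'))"
```

```text
t: 1.05
tcp_pos: [0.2783, 0.3183, 0.2315]
tcp_rot: [0.389, 3.117, 0.001]
ft_force: [1.0, 0.5, 0.7]
opening: 0.0121
gripper_force: 0.0
t: 1.55
tcp_pos: [0.4326, 0.153, 0.2316]
tcp_rot: [0.39, 3.116, 0.001]
ft_force: [-0.4, 1.7, -0.3]
opening: -0.0003
gripper_force: 0.0
t: 2.17
tcp_pos: [0.5832, -0.0125, 0.2301]
tcp_rot: [-0.397, -3.116, 0.001]
ft_force: [-0.5, 1.2, -0.1]
opening: -0.0001
gripper_force: 0.0
(array([-0.   , -0.005,  0.651]), array([ 0.5832, -0.0125,  0.2301]), array([-0.5,  1.2, -0.1])) -0.0001386951040689269
```

View pics/w2.png

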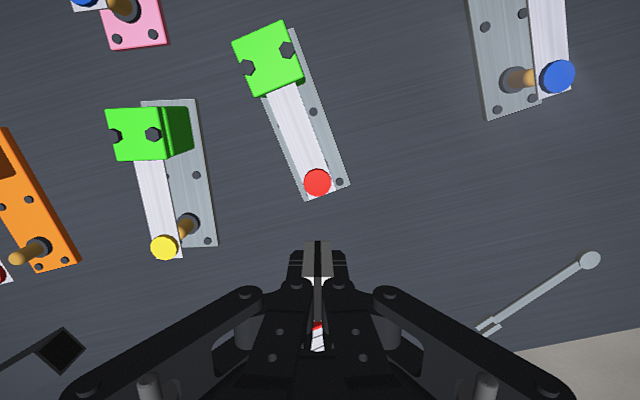

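The wrist view shows the red pad at (317,182) with its green clamp at (268,58), and the fingers shut. I'll check that pixel against the estimate and descend to 100 mm.

```bash
python3 -c "
from h import *
print(ray('wrist',(317,182),.083),ray('wrist',(268,58),.093))"
python3 -m inch '[{"tx":0,"ty":-0.005,"tz":0.25,"ax":0,"ay":0,"az":0},{"tx":0,"ty":-0.005,"tz":0.5,"ax":0,"ay":0,"az":0},{"tx":0,"ty":-0.005,"tz":0.65,"ax":0,"ay":0,"az":0},{"tx":0,"ty":-0.005,"tz":0.65,"ax":0,"ay":0,"az":0}]'
```

```text
[ 0.57884373 -0.00917019  0.083     ] [ 0.45904764 -0.02198784  0.093     ]
t: 2.72
tcp_pos: [0.5782, -0.0092, 0.099]
tcp_rot: [-0.386, -3.111, 0.001]
ft_force: [-0.4, 0.6, -0.3]
opening: 0.0
gripper_force: 0.0
```

```bash
python3 -m inch '[{"tx":-0.015,"ty":0,"tz":0.04,"ax":0,"ay":0,"az":0},{"tx":-0.015,"ty":0,"tz":0.08,"ax":0,"ay":0,"az":0},{"tx":-0.015,"ty":0,"tz":0.11,"ax":0,"ay":0,"az":0},{"tx":-0.015,"ty":0,"tz":0.14,"ax":0,"ay":0,"az":0},{"tx":-0.015,"ty":0,"tz":0.14,"ax":0,"ay":0,"az":0}]'
python3 -c "
from h import *
print(togo([.583,-.012,.065]),readout.get_state()['qpos'])"
```

```text
t: 3.35
tcp_pos: [0.5851, -0.0111, 0.0737]
tcp_rot: [0.39, 3.115, 0.001]
ft_force: [2.0, 0.6, 3.4]
opening: -0.0001
gripper_force: 1.5
(array([ 0.009, -0.007,  0.043]), array([ 0.5851, -0.0111,  0.0737]), array([2. , 0.6, 3.4])) [-1.91738252e-02  5.15019559e-01 -1.63363370e-02  1.03750847e+00
  2.51705773e-04  2.29641466e-01]
```

```bash
python3 -m inch '[{"tx":0,"ty":0,"tz":0.015,"ax":0,"ay":0,"az":0},{"tx":0,"ty":0,"tz":0.025,"ax":0,"ay":0,"az":0},{"tx":0,"ty":0,"tz":0.025,"ax":0,"ay":0,"az":0}]'
python3 -m inch '[{"tx":0,"ty":0,"tz":0.01,"ax":0,"ay":0,"az":0},{"tx":0,"ty":0,"tz":0.01,"ax":0,"ay":0,"az":0}]'
python3 -c "
from h import *
print(togo([.583,-.012,.065]));cv2.imwrite('pics/s2.png',cv2.resize(vision.get_image('side')[150:250,300:440],None,fx=4,fy=4))"
```

```text
t: 3.72
tcp_pos: [0.5849, -0.0112, 0.0687]
tcp_rot: [0.39, 3.116, 0.0]
ft_force: [2.4, -0.2, 3.3]
opening: 0.0
gripper_force: 2.3
t: 3.98
tcp_pos: [0.5848, -0.0112, 0.0665]
tcp_rot: [0.39, 3.116, 0.0]
ft_force: [2.4, 1.0, 4.8]
opening: 0.0
gripper_force: 2.6
(array([ 0.008, -0.006,  0.007]), array([ 0.5848, -0.0112,  0.0665]), array([2.4, 1. , 4.8]))
```

View pics/s2.png

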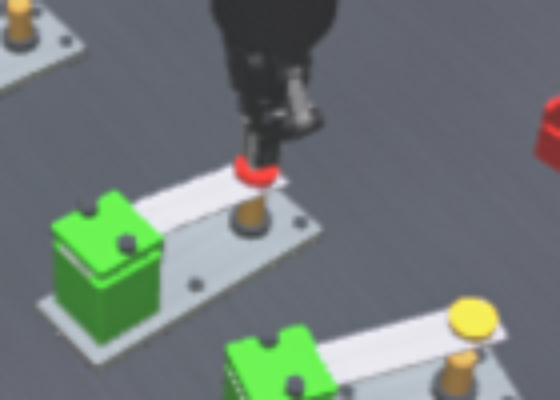

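The fingers sit on the red pad at crop (258,170), bending the leaf towards its stop. I'll press on until the force jumps.

```bash
python3 -m inch '[{"tx":0,"ty":0,"tz":0.01,"ax":0,"ay":0,"az":0},{"tx":0,"ty":0,"tz":0.01,"ax":0,"ay":0,"az":0}]'
python3 -m inch '[{"tx":0,"ty":0,"tz":0.007,"ax":0,"ay":0,"az":0},{"tx":0,"ty":0,"tz":0.007,"ax":0,"ay":0,"az":0}]'
```

```text
t: 4.28
tcp_pos: [0.5848, -0.0112, 0.0656]
tcp_rot: [0.39, 3.116, 0.0]
ft_force: [1.4, 0.6, 9.5]
opening: -0.0001
gripper_force: 4.9
t: 4.53
tcp_pos: [0.5849, -0.0112, 0.0653]
tcp_rot: [0.39, 3.115, 0.0]
ft_force: [0.6, 1.6, 16.6]
opening: 0.0001
gripper_force: 7.6
```

At the stop since about t=4.2: the force rose to 16.6 N with almost no further travel. Hold until about 5.2, then lift.

```bash
python3 -m inch '[{"tx":0,"ty":0,"tz":0,"ax":0,"ay":0,"az":0},{"tx":0,"ty":0,"tz":0,"ax":0,"ay":0,"az":0},{"tx":0,"ty":0,"tz":0,"ax":0,"ay":0,"az":0},{"tx":0,"ty":0,"tz":0,"ax":0,"ay":0,"az":0},{"tx":0,"ty":0,"tz":0,"ax":0,"ay":0,"az":0}]'
python3 -m inch '[{"tx":0,"ty":0,"tz":-0.1,"ax":0,"ay":0,"az":0},{"tx":0,"ty":0,"tz":-0.25,"ax":0,"ay":0,"az":0},{"tx":0,"ty":0,"tz":-0.4,"ax":0,"ay":0,"az":0},{"tx":0,"ty":0,"tz":-0.4,"ax":0,"ay":0,"az":0}]'
python3 -c "
from h import *
print(togo([.542,.2245,.145]))"
```

```text
t: 5.15
tcp_pos: [0.5849, -0.0112, 0.0653]
tcp_rot: [0.39, 3.115, 0.0]
ft_force: [-0.4, 0.8, 16.3]
opening: -0.0
gripper_force: 7.6
t: 5.65
tcp_pos: [0.5841, -0.0115, 0.144]
tcp_rot: [0.39, 3.117, -0.001]
ft_force: [-0.1, 0.0, -0.8]
opening: 0.0001
gripper_force: 0.0
(array([ 0.495,  1.091, -0.006]), array([ 0.5841, -0.0115,  0.144 ]), array([-0.1,  0. , -0.8]))
```

```bash
python3 -m inch '[{"tx":0.12,"ty":0.25,"tz":0,"ax":0,"ay":0,"az":0},{"tx":0.24,"ty":0.5,"tz":0,"ax":0,"ay":0,"az":0},{"tx":0.37,"ty":0.75,"tz":0,"ax":0,"ay":0,"az":0},{"tx":0.49,"ty":1.0,"tz":0,"ax":0,"ay":0,"az":0},{"tx":0.49,"ty":1.0,"tz":0,"ax":0,"ay":0,"az":0}]'
python3 -m inch '[{"tx":0.005,"ty":0.09,"tz":0.1,"ax":0,"ay":0,"az":0},{"tx":0.005,"ty":0.09,"tz":0.22,"ax":0,"ay":0,"az":0},{"tx":0.005,"ty":0.09,"tz":0.22,"ax":0,"ay":0,"az":0}]'
python3 - <<'E'
from h import *
print(togo([.542,.2245,.065]))
a=vision.get_image('side');w=vision.get_image('wrist')
a=cv2.resize(a[90:230,230:390],None,fx=2.5,fy=2.5);cv2.imwrite('pics/s3.png',np.hstack([a[:350],cv2.resize(w,(400,250)) if 0 else cv2.copyMakeBorder(cv2.resize(w,(400,250)),0,100,0,0,cv2.BORDER_CONSTANT)]))
E
```

```text
t: 6.28
tcp_pos: [0.5354, 0.2096, 0.1402]
tcp_rot: [-0.379, -3.114, 0.004]
ft_force: [-0.3, -0.3, 0.7]
opening: 0.0005
gripper_force: 0.0
t: 6.65
tcp_pos: [0.5395, 0.2226, 0.0946]
tcp_rot: [-0.391, -3.11, 0.007]
ft_force: [-0.7, -0.2, -0.5]
opening: -0.0001
gripper_force: 0.0
(array([-0.011,  0.013,  0.148]), array([0.5395, 0.2226, 0.0946]), array([-0.7, -0.2, -0.5]))
```

View pics/s3.png

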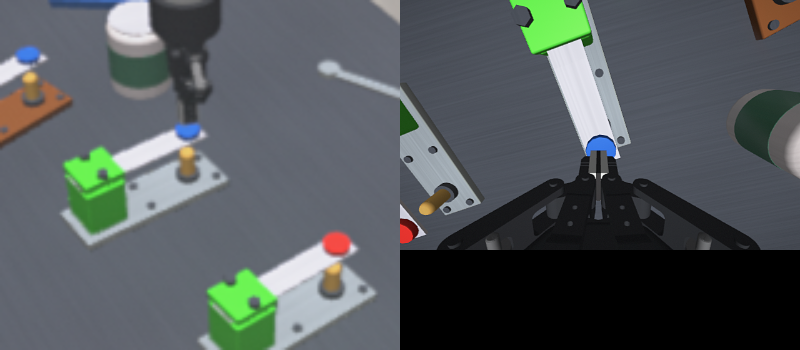

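The fingers hover over the blue pad (left crop (188,130), right crop (600,148)). The red pad is back up at (336,243) and the tin is clear.

```bash
python3 -m inch '[{"tx":-0.01,"ty":0.01,"tz":0.05,"ax":0,"ay":0,"az":0},{"tx":-0.01,"ty":0.01,"tz":0.08,"ax":0,"ay":0,"az":0},{"tx":-0.01,"ty":0.01,"tz":0.11,"ax":0,"ay":0,"az":0},{"tx":-0.01,"ty":0.01,"tz":0.13,"ax":0,"ay":0,"az":0},{"tx":-0.01,"ty":0.01,"tz":0.13,"ax":0,"ay":0,"az":0}]'
python3 -m inch '[{"tx":0,"ty":0,"tz":0.01,"ax":0,"ay":0,"az":0},{"tx":0,"ty":0,"tz":0.01,"ax":0,"ay":0,"az":0}]'
```

```text
t: 7.38
tcp_pos: [0.5453, 0.2259, 0.0737]
tcp_rot: [0.39, 3.115, 0.001]
ft_force: [1.3, -2.0, 6.0]
opening: -0.0005
gripper_force: 2.8
t: 7.62
tcp_pos: [0.5454, 0.2259, 0.0721]
tcp_rot: [0.39, 3.115, 0.001]
ft_force: [1.6, -0.9, 6.2]
opening: -0.0001
gripper_force: 3.2
```

```bash
python3 -m inch '[{"tx":0,"ty":0,"tz":0.015,"ax":0,"ay":0,"az":0},{"tx":0,"ty":0,"tz":0.03,"ax":0,"ay":0,"az":0},{"tx":0,"ty":0,"tz":0.03,"ax":0,"ay":0,"az":0}]'
python3 -m inch '[{"tx":0,"ty":0,"tz":0.01,"ax":0,"ay":0,"az":0},{"tx":0,"ty":0,"tz":0.01,"ax":0,"ay":0,"az":0}]'
```

```text
t: 8.0
tcp_pos: [0.5452, 0.2259, 0.0665]
tcp_rot: [0.39, 3.115, 0.001]
ft_force: [-0.8, -2.3, 10.4]
opening: 0.0003
gripper_force: 4.5
t: 8.25
tcp_pos: [0.5451, 0.226, 0.0652]
tcp_rot: [0.39, 3.115, 0.001]
ft_force: [-0.8, -1.0, 11.9]
opening: 0.0002
gripper_force: 5.4
```

```bash
python3 -m inch '[{"tx":0,"ty":0,"tz":0.012,"ax":0,"ay":0,"az":0},{"tx":0,"ty":0,"tz":0.012,"ax":0,"ay":0,"az":0}]'
```

```text
t: 8.5
tcp_pos: [0.5452, 0.226, 0.0648]
tcp_rot: [0.389, 3.114, 0.002]
ft_force: [-5.1, -3.3, 23.1]
opening: -0.0003
gripper_force: 10.2
```

At the stop: 23 N with 0.4 mm of travel. Hold, then lift clear.

```bash
python3 -m inch '[{"tx":0,"ty":0,"tz":0,"ax":0,"ay":0,"az":0},{"tx":0,"ty":0,"tz":0,"ax":0,"ay":0,"az":0},{"tx":0,"ty":0,"tz":0,"ax":0,"ay":0,"az":0},{"tx":0,"ty":0,"tz":0,"ax":0,"ay":0,"az":0},{"tx":0,"ty":0,"tz":0,"ax":0,"ay":0,"az":0}]'
python3 -m inch '[{"tx":0,"ty":0,"tz":0,"ax":0,"ay":0,"az":0},{"tx":0,"ty":0,"tz":-0.1,"ax":0,"ay":0,"az":0},{"tx":0,"ty":0,"tz":-0.25,"ax":0,"ay":0,"az":0},{"tx":0,"ty":0,"tz":-0.45,"ax":0,"ay":0,"az":0},{"tx":0,"ty":0,"tz":-0.45,"ax":0,"ay":0,"az":0}]'
python3 - <<'E'
from h import *
cv2.imwrite('pics/s4.png',vision.get_image('side'))
E
```

```text
t: 9.12
tcp_pos: [0.5452, 0.226, 0.0648]
tcp_rot: [0.39, 3.114, 0.002]
ft_force: [-5.4, -4.0, 22.3]
opening: 0.0001
gripper_force: 10.1
t: 9.75
tcp_pos: [0.5463, 0.227, 0.1541]
tcp_rot: [0.389, 3.112, 0.006]
ft_force: [0.2, -0.0, 0.7]
opening: -0.0002
gripper_force: 0.0
```

View pics/s4.png

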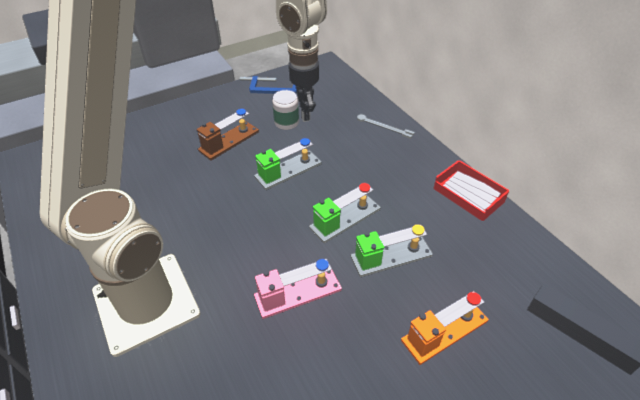

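The red (364,187) and blue (305,142) pads are both back up, the tin at (286,108) is unmoved, and the gripper is clear.

```bash
python3 -c "
from cell import job_done
print(job_done())"
```

```text
the job is handed in; nothing more can be done
None
```

I pressed the red tip and then the blue tip to their stops, held each for about a second and let both spring back up; red needed about 5 N just short of its stop and blue about 10–12 N, so blue is roughly twice as stiff. The yellow spring and the tin were not touched, and the job was handed in at about 10 s of robot time.

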